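# Load a camera battery into a hooded charger

## Robot

A 6-joint arm with a two-finger parallel gripper is mounted at the origin on a cart in front of the work surface, level with it; the furniture and walls round the work are solid. World frame = base frame: x ahead of the robot, y to its left, z up, the work surface at z = 0. Lengths are in m, angles in rad, forces in N, time in s.
With the tool pointing down it reaches from about 0.375 to 0.975 m from the base axis. Payload 3.8 kg.
Tool frame: the origin (TCP) lies midway between the tips of the shut fingers; the grasp point (between the pads) lies bot.grip_point_offset behind it (bot.grip_point_offset is the distance from the TCP to the grasp point, in m); z points along the fingers, y is the line along which they close (so a half turn about z gives the same grasp; the last joint's range is limited). The gripper opens to 85 mm and grips with 20 to 120 N. Pads are 22 mm wide; open, the fingers measure 114 mm over their backs; the gripper's body (76 mm by 85 mm) begins 54 mm behind the grasp point. The pads swing forward as they close: fully open they stand 13 mm farther back than shut.
Start: joints at [1.204, 0.264, 1.604, -0, 1.274, -0.037], TCP at [0.219, 0.639, 0.231] pointing down, gripper open.
Joint ranges: [-2.63, 2.63], [-0.94, 2.18], [0.31, 2.57], [-1.31, 4.45], [0, 2.66], [-2.55, 2.55]. Speed limits (rad/s): [2.57, 2.57, 3.14, 3.14, 3.14, 3.14].

## Interface

Orientations are given as a rotation vector (axis times angle).
In Python, from workcell import bot gives the robot as it stands.
- The arm moves only by the tool step_arm, never from a script. Its argument "motion" is a list of rows, each a list of 5 numbers: the finger opening in cm, from 0 to 8.54, then the shift along the tool's x, y, z in cm, then the turn about the tool's z in degrees. In form: [[claw, dx, dy, dz, twist], ...]. A call has 1 to 20 rows; each row is the pose to reach, as a shift and turn from the pose commanded when the call began, along the tool's axes at that moment; what a row does not reach only later rows make up. A row lasts 1/10 s, in which the tool goes at most 50 mm and 8.59 degrees, less where a joint would pass 70% of its speed; a pose out of reach is approached as far as the arm can. A call with a gripper value outside its range is refused whole. The fingers move at their own pace and stop on an object; "force" is the grip in N (left out, the last holds). Time passes only in rows, so rows that repeat a pose let the fingers close. It gives the time, the measured TCP pose, the force, the opening and the grip force at its end, in the units of the state.
- bot.read_state(): the state, without advancing time (a new reading comes with each control period).
- bot.read_camera(name): name is "scene" or "top" or "wrist"; returns (picture, depth): 480x640x3 uint8, red, green, blue; 480x640 float32, m along the optical axis (not along the pixel's ray), 0 where there is no reading.
- bot.calibration(name): a dict with "mtx" (3x3 intrinsics, pixels), "k1" (the pictures are not rectified: a ray, as slopes to the right and down, at radius r is drawn at 1 + k1 r^2 times it, then the intrinsics apply), "origin" and "orientation" of the camera in the world; the wrist camera has in their place "T_tool_cam" (4x4, takes a point from camera to tool coordinates, whose origin is the TCP and whose axes are the flange's). Camera axes: x right, y up, looking along -z (the intrinsics and any distortion apply to the point x, -y, -z); pixel columns grow to the right and rows downward; lengths in m; the calibration is good to about 2 mm. A picture is of the moment at which its call begins: read the wrist's pose just before it. calibration takes no time and is no camera call.
- bot.finish_job(): hands the job in; it is judged then, once.
The state is a dict: "time": time; "q": joint angles; "joint_vel": joint speeds; "joint_torque": joint torques, N m; "tool_pos": TCP position; "tcp_rot": TCP orientation; "wrist_force": force on the tool from outside, world axes, zero at the start; "torque": the same for the moment, N m; "width": opening from 0.0 (shut) to 1.0 (fully open); "grip_force": force on a finger pad.
Only numpy, scipy, OpenCV 4.12 (cv2) and the standard library are available. Lean on these libraries where they do the work, as an engineer would, in place of code of your own. Each camera call takes 0.05 s, during which the arm holds its last target. There are 200 camera calls.

## Task

Load the camera battery into the charger on the desk without ramming it against the charger: it must end under the hood, flat and square on the bay floor and in the middle of the contacts, pressing the sprung contacts back and held by the front lip that it has been lowered behind. Let go of it, and leave the tripod plate, the eraser, the film canister and the mouse where they are.

Things in the scene. Friction and masses are not known exactly. Their poses are not given: they have to be found in the camera images.
- battery_center (a point): centre of the loose black camera battery, a block 56 (x) x 38 (y) x 21 (z) mm of 55 to 110 g, lying flat on the desk at the start, its centre 10.5 mm above it, among the small things right of the charger; its long side is turned up to about 60 degrees from the robot's forward direction. Either end may go to the contacts. Grasp it across its 38 mm width to fit the charger.
- dock: the charger, black with a grey hood, fixed; origin at desk level, x points from its open front to its back, y to its left. Base 120 mm wide, x from -64 to 76 mm. A solid housing 113 mm high stands from x = 22 mm on; side cheeks close both sides from x = -22 mm back, 113 mm apart inside. In it lies a white adapter tray, fixed, 64 mm wide, y = 0 its middle; its top is the bay floor, 12 mm above the desk.
- dock_hood_edge (a point): middle of the lower front edge of the hood, at x = -64 mm, 92 mm above the desk in the charger's frame. The hood is a flat plate 4 mm thick and 120 mm wide over all the bay, 80 mm above its floor. A tool pointing straight down cannot hold the battery in the bay: tilt it 30 to 45 degrees, coming from the front, and hold the battery level near its front end.
- dock_contacts (a joint): how far the tray's sprung contact plate (24 mm wide, 1 to 35 mm above the floor) is pushed back, in m: 0 free; 0.0095 when the battery meets the white end stops beside it; 1.4 N to 4.7 N. The orange lip (4 mm thick, 60 mm wide, 7 mm high) is 50 mm in front of the free plate: the 56 mm battery must push 6 mm to go down. The tray's x is not measured: lip's rear face x = -60 to -50 mm; feel for the stop.
- plate: bystander: black tripod quick-release plate, 48 x 38 x 16 mm, loose on the desk; origin under its centre
- rubber: bystander: blue and white eraser, 23 x 52 x 13 mm, loose on the desk; origin under its centre
- can: bystander: white film canister with a red cap, 34 mm across and 50 mm tall, loose on the desk; origin under its centre
- pc_mouse: bystander: black computer mouse, 106 x 60 x 32 mm, loose on the desk left of the charger; origin under its centre
Not all that is in view belongs to the job. Leave any green or orange look-alike of the part that bears battery_center alone.

How it is judged:
By the outcome, as a careful person would: the job done as asked, in the order asked, and still so for the second after the job is handed in, with the robot touching nothing.
It also fails if it takes over 53 s, if anything falls off the work surface, if the arm or the gripper's body presses on something with over 40 N, if the wrist force passes 120 N, or if a joint passes its speed limit or range.

## Working session

There is one attempt and no reset: what is moved stays moved. The work goes in short steps, Python scripts to look and compute and a tool call to move; the robot and the scene stay as the last step left them, time stands still between calls to the robot, and variables do not carry over. Pictures are saved under pics/ and viewed, at most 10 in all, crops included, and the job is handed in when it is done.

Besides the shell and the picture viewer there is one more tool, called after "Request:" as name(argument=value, ...) on one line, values as JSON. step_arm: Moves the arm, as the interface text tells. Its arguments: {"type":"object","properties":{"motion":{"type":"array","items":{"type":"array","items":{"type":"number"}}},"force":{"type":"number"}},"required":["motion"]}

```bash
mkdir -p pics; ls; cat > h.py <<'E'
import numpy as np, cv2
from workcell import bot
from scipy.spatial.transform import Rotation as R
def snap(n):
    s=bot.read_state(); im,d=bot.read_camera(n); np.savez(f'{n}.npz',im=im,d=d,p=s['tool_pos'],r=s['tcp_rot']); return im,d,s
def pose(n,p=None,r=None):
    c=bot.calibration(n)
    if n=='wrist':
        T=np.eye(4);T[:3,:3]=R.from_rotvec(r).as_matrix();T[:3,3]=p
        T=T@np.array(c['T_tool_cam']);return c,T[:3,:3],T[:3,3]
    o=np.array(c['orientation'],float); M=R.from_rotvec(o).as_matrix() if o.size==3 else o.reshape(3,3)
    return c,M,np.array(c['origin'])
def w(n,pts,z=None):
    "pixels -> world, by depth or on plane z"
    f=np.load(n+'.npz');c,M,o=pose(n,f['p'],f['r']);K=np.array(c['mtx'])
    out=[]
    for u,v in pts:
        a=np.array([(u-K[0,2])/K[0,0],(v-K[1,2])/K[1,1]]);b=a.copy()
        for _ in range(20): b=a/(1+c['k1']*(b@b))
        ray=M@np.array([b[0],-b[1],-1])
        if z is None:
            p=f['d'][int(v)-1:int(v)+2,int(u)-1:int(u)+2]; p=p[p>0]; t=np.median(p) if p.size else np.nan
        else: t=(z-o[2])/ray[2]
        out.append(o+t*ray)
    return np.array(out)
E
python3 - <<'E'
from h import *
np.set_printoptions(precision=4,suppress=True)
a=snap('scene')[0];b=snap('top')[0]
cv2.imwrite('pics/scene.png',a[...,::-1]);cv2.imwrite('pics/top.png',b[...,::-1])
print(bot.calibration('scene'),bot.calibration('top'),bot.calibration('wrist'),bot.grip_point_offset,bot.read_state())
E
```

```text
pics
{'mtx': array([[544.7499,   0.    , 312.1341],
       [  0.    , 544.7499, 243.5433],
       [  0.    ,   0.    ,   1.    ]]), 'k1': -0.06282370419616448, 'origin': array([ 0.1547, -0.6973,  0.704 ]), 'orientation': array([ 0.8651, -0.2196, -0.4844])} {'mtx': array([[482.8113,   0.    , 321.0273],
       [  0.    , 482.8113, 232.2   ],
       [  0.    ,   0.    ,   1.    ]]), 'k1': -0.07781150904613238, 'origin': array([ 0.4852, -0.0344,  0.988 ]), 'orientation': array([ 0.0523, -0.0529, -1.5739])} {'mtx': array([[389.5336,   0.    , 318.6245],
       [  0.    , 389.5336, 236.6164],
       [  0.    ,   0.    ,   1.    ]]), 'k1': 0.01569248255126443, 'T_tool_cam': array([[ 0.0004,  0.9469,  0.3216,  0.0823],
       [ 1.    , -0.0005,  0.0002,  0.0001],
       [ 0.0004,  0.3216, -0.9469, -0.1438],
       [ 0.    ,  0.    ,  0.    ,  1.    ]])} 0.0187 {'time': 0.1, 'q': array([ 1.2041,  0.2647,  1.6053,  0.    ,  1.2737, -0.0369]), 'joint_vel': array([ 0.0019, -0.0023, -0.0026,  0.0004,  0.0005,  0.0007]), 'joint_torque': array([  0.0002, -51.6702, -36.8588,  -0.0001,   0.0063,   0.    ]), 'tool_pos': array([0.2184, 0.638 , 0.2301]), 'tcp_rot': array([-0.5157, -3.0985,  0.0032]), 'wrist_force': array([-0.2341,  0.1448,  0.3383]), 'torque': array([ 0.0034, -0.0106,  0.0147]), 'grip_force': 0.0, 'width': 1.0005117270783843}
```

View pics/scene.png

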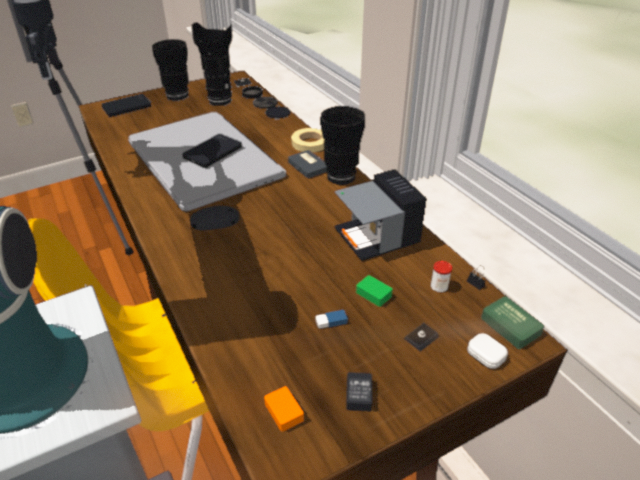

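View pics/top.png

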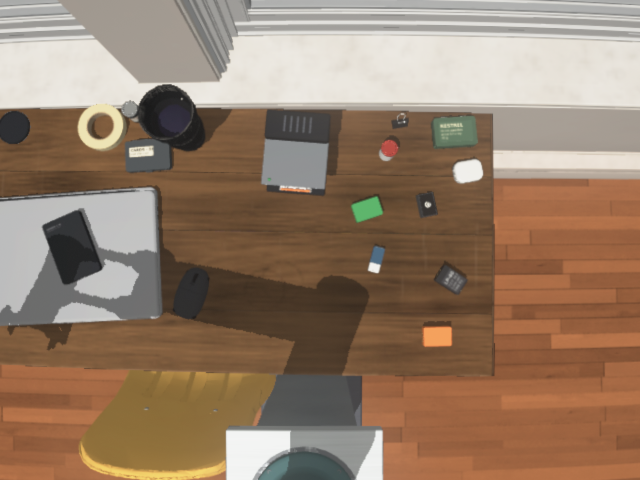

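Candidates: black block with "LP" print at top (451,278) / scene (360,391); tripod plate at top (427,205); green look-alike (367,209); orange look-alike (437,336); black box left (148,155). I choose the first and check it in a crop of top (left) and the charger (right).

```bash
python3 - <<'E'
from h import *
np.set_printoptions(precision=4,suppress=True)
b=np.load('top.npz')['im'];a=np.load('scene.npz')['im']
f=lambda im,x,y,s,k:cv2.resize(im[y:y+s,x:x+s],None,fx=k,fy=k,interpolation=cv2.INTER_CUBIC)
cv2.imwrite('pics/c1.png',np.hstack([f(b,426,253,50,8),f(b,256,103,100,4)])[...,::-1])
# plane segmentation of the battery by height
n='top';vs,us=np.mgrid[255:300,430:475];P=w(n,np.c_[us.ravel(),vs.ravel()])
m=(P[:,2]>0.012)&(P[:,2]<0.03);print(m.sum(),np.median(P[m,2]));r=cv2.minAreaRect(P[m,:2].astype(np.float32)*1000);print(r)
m=us.ravel()[m],vs.ravel()[m];print(m[0].min(),m[0].max(),m[1].min(),m[1].max())
print('desk',w(n,[(400,300),(470,310),(340,230),(420,250)]))
print('hood corners depth',w(n,[(265,183),(325,186),(268,145),(325,145),(295,165)]))
print('bystanders',w(n,[(427,205),(376,259),(389,150),(367,209),(437,336)]))
E
```

```text
522 0.019374659442295328
((454.8036193847656, -296.87762451171875), (56.38375473022461, 38.49221420288086), 55.28736114501953)
435 466 266 293
desk [[ 0.4122 -0.1955 -0.0006]
 [ 0.3904 -0.3399 -0.0015]
 [ 0.5559 -0.0739 -0.0017]
 [ 0.5141 -0.2385 -0.0025]]
hood corners depth [[ 0.6377  0.0696  0.0948]
 [ 0.6317 -0.0426  0.0936]
 [ 0.7101  0.0644  0.0947]
 [ 0.7096 -0.0429  0.0944]
 [ 0.6714  0.0134  0.0955]]
bystanders [[ 0.6056 -0.2518  0.0108]
 [ 0.4959 -0.1458  0.0118]
 [ 0.711  -0.1702  0.0477]
 [ 0.5968 -0.1279  0.0189]
 [ 0.3413 -0.2659  0.0191]]
```

View pics/c1.png

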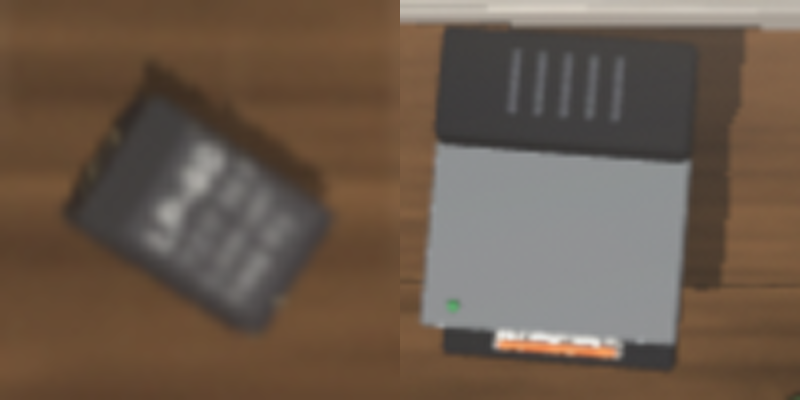

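Crop left: black LP-60 battery with contacts at its upper-left end, corners at about (70,210), (150,70), (330,210), (250,330) – the right one. Crop right: hood front edge from (421,323) to (676,344), with the orange lip just in front of it.

```bash
cat >> h.py <<'E'
np.set_printoptions(precision=4,suppress=True)
def go(pos,yhead=None,cur=None):
    "rows (cm,deg) to bring the TCP to pos from cur state; yhead = heading of tool y, deg"
    s=cur or bot.read_state(); M=R.from_rotvec(s['tcp_rot']).as_matrix()
    d=M.T@(np.array(pos)-s['tool_pos'])*100
    t=0 if yhead is None else -(yhead-np.degrees(np.arctan2(M[1,1],M[0,1]))+180)%360-180
    return np.round(d,2),round(t,1)
def tool():
    s=bot.read_state();M=R.from_rotvec(s['tcp_rot']).as_matrix()
    print('t',s['time'],'q',s['q'],'p',s['tool_pos'],'F',s['wrist_force'],'w',s['width'],s['grip_force'])
    print('x',M[:,0],'y',M[:,1],'z',M[:,2]);return s,M
E
python3 - <<'E'
from h import *
n='top'
c=lambda x,y:(256+x/4-.375,103+y/4-.375)
H=w(n,[c(421,323),c(676,344)],.095);print('hood',H,H.mean(0))
B=w(n,[c(437,140),c(690,158),c(443,28),c(695,42)],.112);print('housing',B)
L=w(n,[c(494,349),c(620,358)],.019);print('lip bottom',L,w(n,[c(445,352),c(673,368)],.01))
print('battery corners z.021',w(n,[(426+x/8-.4,253+y/8-.4) for x,y in[(70,210),(150,70),(330,210),(250,330)]],.02))
# segment hood plane by depth
vs,us=np.mgrid[100:200,250:340];P=w(n,np.c_[us.ravel(),vs.ravel()])
for lo,hi in((.085,.103),(.105,.122)):
    m=(P[:,2]>lo)&(P[:,2]<hi);print(m.sum(),cv2.minAreaRect(P[m,:2].astype(np.float32)*1000),cv2.boxPoints(cv2.minAreaRect(P[m,:2].astype(np.float32)*1000)))
s=bot.read_state();tool();print(go([.5,.15,.231]),go([.4548,-.2969,.15],-34.7))
E
```

```text
hood [[ 0.6362 -0.1097  0.095 ]
 [ 0.6261 -0.2292  0.095 ]] [ 0.6312 -0.1694  0.095 ]
housing [[ 0.7189 -0.1166  0.112 ]
 [ 0.7105 -0.234   0.112 ]
 [ 0.7722 -0.1201  0.112 ]
 [ 0.7658 -0.2378  0.112 ]]
lip bottom [[ 0.6357 -0.153   0.019 ]
 [ 0.631  -0.217   0.019 ]] [[ 0.6356 -0.1289  0.01  ]
 [ 0.6271 -0.2459  0.01  ]]
battery corners z.021 [[ 0.4554 -0.2619  0.02  ]
 [ 0.4904 -0.2828  0.02  ]
 [ 0.4549 -0.328   0.02  ]
 [ 0.425  -0.3071  0.02  ]]
2985 ((691.7864379882812, 12.557147979736328), (120.5251235961914, 122.69383239746094), 85.53440856933594) [[625.9337 -42.746 ]
 [748.2551 -52.299 ]
 [757.6392  67.8603]
 [635.3178  77.4133]]
1860 ((744.2562255859375, 8.31502914428711), (120.75235748291016, 55.58808898925781), 85.06904602050781) [[711.3754 -49.4487]
 [766.7578 -54.2267]
 [777.137   66.0787]
 [721.7547  70.8568]]
t 0.1 q [ 1.2041  0.2647  1.6053  0.      1.2737 -0.0369] p [0.2184 0.638  0.2301] F [-0.2341  0.1448  0.3383] w 1.0005117270783843 0.0
x [-0.9461  0.3239  0.0001] y [ 0.3239  0.9461 -0.0021] z [-0.0008 -0.0019 -1.    ]
(array([-42.45, -37.05,  -0.02]), 0) (array([-52.65, -80.78,   8.17]), np.float64(105.8))
```

Request:
step_arm(motion=[[8.5,-25,-15,0,0],[8.5,-42,-37,0,20],[8.5,-42,-37,0,40],[8.5,-42,-37,0,50],[8.5,-42,-37,0,50],[8.5,-42,-37,0,50],[8.5,-42,-37,0,60],[8.5,-42,-37,0,70],[8.5,-42,-37,0,80],[8.5,-42,-37,0,90],[8.5,-52.65,-80.8,6,105.8],[8.5,-52.65,-80.8,8,105.8],[8.5,-52.65,-80.8,8,105.8],[8.5,-52.65,-80.8,8,105.8],[8.5,-52.65,-80.8,8,105.8],[8.5,-52.65,-80.8,8,105.8],[8.5,-52.65,-80.8,8,105.8],[8.5,-52.65,-80.8,8,105.8],[8.5,-52.65,-80.8,8,105.8],[8.5,-52.65,-80.8,8,105.8]])

```text
time: 2.1
tool_pos: [0.4545, -0.2898, 0.152]
tcp_rot: [-2.783, -1.457, -0.0]
wrist_force: [1.5, 0.9, 0.9]
width: 0.997
grip_force: 0.0
```

```bash
python3 - <<'E'
from h import *
n='top'
c=lambda x,y:(256+(x-400)/4-.375,103+y/4-.375)
H=w(n,[c(421,323),c(676,344)],.095);print('hood',H,H.mean(0))
B=w(n,[c(437,140),c(690,158),c(443,28),c(695,42)],.112);print('housing',B)
L=w(n,[c(494,349),c(620,358)],.019);print('lip bottom',L,'base front',w(n,[c(445,352),c(673,368)],.01))
im,d,s=snap('wrist');cv2.imwrite('pics/w1.png',im[...,::-1]);tool();print(go([.4548,-.2969,.15],-34.7))
vs,us=np.mgrid[100:480:2,100:540:2];P=w('wrist',np.c_[us.ravel(),vs.ravel()])
m=(P[:,2]>.014)&(P[:,2]<.028)&(np.hypot(P[:,0]-.455,P[:,1]+.297)<.06);print(m.sum(),np.median(P[m,2]),cv2.minAreaRect(P[m,:2].astype(np.float32)*1000))
E
```

```text
hood [[ 0.637   0.0773  0.095 ]
 [ 0.6265 -0.0419  0.095 ]] [0.6318 0.0177 0.095 ]
housing [[ 0.7197  0.0684  0.112 ]
 [ 0.7106 -0.0486  0.112 ]
 [ 0.773   0.066   0.112 ]
 [ 0.7656 -0.0512  0.112 ]]
lip bottom [[ 0.6364  0.0497  0.019 ]
 [ 0.6315 -0.0141  0.019 ]] base front [[ 0.6364  0.0755  0.01  ]
 [ 0.6276 -0.041   0.01  ]]
t 2.15 q [-0.6216  0.0779  1.9745 -0.0053  1.0869 -0.011 ] p [ 0.454  -0.2966  0.151 ] F [ 0.7682 -6.9279 -0.1641] w 0.9948277001596121 0.0
x [ 0.5713  0.8207 -0.0047] y [ 0.8207 -0.5713  0.0022] z [-0.0009 -0.0051 -1.    ]
(array([0.02, 0.09, 0.1 ]), np.float64(-0.1))
936 0.021731653737125906 ((453.7975158691406, -297.5122375488281), (55.57775115966797, 36.95970916748047), 56.64482498168945)
```

View pics/w1.png

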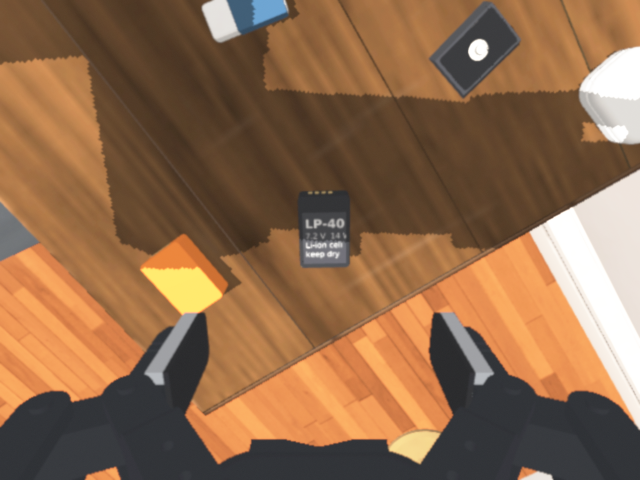

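The picture shows the battery squarely between the open fingers at (325,230), upright in the frame, plate at (475,48), eraser at (245,15), orange look-alike clear at (185,275). Grasp it.

Request:
step_arm(motion=[[8.5,0,0.1,5,0],[8.5,0,0.1,10,0],[7,0,0.1,13.5,0.5],[6,0,0.1,14.5,0.5],[3,0,0.1,14.5,0.5],[3,0,0.1,14.5,0.5],[3,0,0.1,14.5,0.5],[3,0,0.1,14.5,0.5],[3,0,0.1,14.5,0.5],[3,0,0.1,14.5,0.5]], force=35)

```text
time: 3.15
tool_pos: [0.4566, -0.2887, 0.0085]
tcp_rot: [2.788, 1.445, 0.001]
wrist_force: [0.5, -0.0, -0.7]
width: 0.431
grip_force: 37.7
```

```bash
python3 - <<'E'
from h import *
tool();s=bot.read_state()
print(go([.45,.033,.10],-94.7))
E
```

```text
t 3.15 q [-0.61    0.2557  2.0746 -0.      0.8097  0.0042] p [ 0.4566 -0.2887  0.0085] F [ 0.4943 -0.002  -0.6784] w 0.4312597885461811 37.70842909812927
x [ 0.5763  0.8172 -0.    ] y [ 0.8172 -0.5763  0.0015] z [ 0.0012 -0.0009 -1.    ]
(array([ 25.92, -19.07,  -9.17]), np.float64(59.5))
```

```bash
python3 - <<'E'
from h import *
print(go([.5435,.0247,.0088],-94.7))
E
```

```text
(array([ 30.63, -10.96,  -0.04]), np.float64(59.5))
```

Request:
step_arm(motion=[[3,0,0,-4,0],[3,0,0,-8,0],[3,5,-2,-8,8],[3,10,-4,-8,16],[3,15,-6,-8,24],[3,20,-8,-8,32],[3,25,-9,-8,40],[3,29,-10.5,-8,48],[3,30.6,-10.95,-8,56],[3,30.6,-10.95,-8,59.5],[3,30.6,-10.95,-8,59.5],[3,30.6,-10.95,-8,59.5],[3,30.6,-10.95,-8,59.5]])

```text
time: 4.45
tool_pos: [0.5425, 0.0238, 0.0876]
tcp_rot: [3.139, -0.128, -0.001]
wrist_force: [1.1, -0.8, 0.0]
width: 0.431
grip_force: 37.8
```

```bash
python3 - <<'E'
from h import *
snap('scene');tool()
print(go([.5435,.0247,.0088],-94.7))
E
```

```text
t 4.5 q [-0.0022  0.1517  2.023  -0.0003  0.9674  1.651 ] p [0.5425 0.0236 0.0876] F [ 1.0431 -0.1422 -0.84  ] w 0.4321497548910979 37.76655435562134
x [ 0.9966 -0.0821 -0.0004] y [-0.0821 -0.9966  0.0003] z [-0.0004 -0.0002 -1.    ]
(array([ 0.09, -0.12,  7.88]), np.float64(-0.0))
```

Request:
step_arm(motion=[[3,0.1,0,4,0],[3,0.1,0,7,0],[3,0.1,-0.1,7.7,0],[3,0.1,-0.1,7.9,0],[3,0.1,-0.1,7.9,0],[5,0.1,-0.1,7.9,0],[7,0.1,-0.1,7.9,0],[7,0.1,-0.1,7.9,0],[7,0.1,-0.1,7.9,0],[7,0.1,-0.1,4,0],[7,0.1,-0.1,0,0],[7,0.1,-0.1,-5,0],[7,0.1,-0.1,-10,0],[7,0.1,-0.1,-15,0],[7,0.1,-0.1,-20,0],[7,0.1,-0.1,-20,0],[7,0.1,-0.1,-20,0]])

```text
time: 6.2
tool_pos: [0.5451, 0.0257, 0.29]
tcp_rot: [-3.139, 0.128, -0.007]
wrist_force: [0.2, 0.1, -0.4]
width: 0.817
grip_force: 0.0
```

```bash
python3 - <<'E'
from h import *
im,d,s=snap('wrist');tool()
vs,us=np.mgrid[60:400:2,100:540:2];P=w('wrist',np.c_[us.ravel(),vs.ravel()])
m=(P[:,2]>.014)&(P[:,2]<.03)&(np.hypot(P[:,0]-.54,P[:,1]-.025)<.06);print(m.sum(),np.median(P[m,2]),cv2.minAreaRect(P[m,:2].astype(np.float32)*1000))
E
```

```text
t 6.25 q [ 0.0015 -0.015   1.8121  0.      1.3442  1.6541] p [0.5438 0.0257 0.2876] F [-0.4569 -0.2619 -0.6646] w 0.822010201480573 0.0
x [ 0.9967 -0.0817  0.0003] y [-0.0817 -0.9967 -0.    ] z [ 0.0003  0.     -1.    ]
455 0.021588249547524196 ((536.615966796875, 25.94824981689453), (36.94157028198242, 54.862918853759766), 86.09754180908203)
```

Request:
step_arm(motion=[[7,0,4,-5,0],[7,0,7,-10,0],[7,0,7,-15,0],[7,0,7,-20,0],[7,0,7,-25,0],[7,0,7,-30,0],[7,0,7,-35,0],[7,0,7,-40,0],[7,0,7,-45,0],[7,0,7,-50,0],[7,0,7,-55,0],[7,0,7,-60,0],[7,0,7,-65,0],[7,0,7,-70,0]])

```text
time: 7.65
tool_pos: [0.4997, -0.0411, 0.8471]
tcp_rot: [3.138, -0.129, 0.028]
wrist_force: [-0.7, -0.1, -0.6]
width: 0.826
grip_force: 0.0
```

```bash
python3 - <<'E'
from h import *
tool()
E
```

```text
t 7.65 q [-0.1324  0.3168  0.3141  0.0017  2.4932  1.5218] p [ 0.4997 -0.0411  0.8471] F [-0.6653 -0.0722 -0.5726] w 0.8259399209355751 0.0
x [ 0.9965 -0.0819  0.0176] y [-0.0819 -0.9966 -0.0002] z [ 0.0175 -0.0013 -0.9998]
```

Request:
step_arm(motion=[[7,0,0,-5,0],[7,0,0,-10,0],[7,0,0,-20,0],[7,0,0,-30,0],[7,0,0,-40,0],[7,0,0,-50,0],[7,0,0,-60,0],[7,0,0,-70,0]])

```text
time: 8.45
tool_pos: [0.3955, -0.0324, 0.8981]
tcp_rot: [3.137, -0.129, 0.06]
wrist_force: [1.0, -0.0, 0.2]
width: 0.818
grip_force: 0.0
```

```bash
python3 - <<'E'
from h import *
tool()
E
```

```text
t 8.45 q [-0.1468  0.2025  0.3119  0.0048  2.589   1.51  ] p [ 0.3955 -0.0324  0.8981] F [ 1.011  -0.0413  0.2071] w 0.8183196545573629 0.0
x [ 0.9959 -0.0818  0.0383] y [-0.0818 -0.9966 -0.    ] z [ 0.0382 -0.0031 -0.9993]
```

Request:
step_arm(motion=[[7,0,0,-40,0],[7,0,0,-50,0],[7,0,0,-60,0],[7,0,0,-70,0],[7,0,0,-80,0],[7,0,0,-90,0],[7,0,0,-90,0],[7,0,0,-90,0]])

```text
time: 9.25
tool_pos: [0.3036, -0.0248, 0.9323]
tcp_rot: [3.133, -0.129, 0.104]
wrist_force: [0.3, 0.2, -0.4]
width: 0.818
grip_force: 0.0
```

```bash
python3 - <<'E'
from h import *
tool()
E
```

```text
t 9.25 q [-0.1681  0.1014  0.3115  0.0089  2.6621  1.4928] p [ 0.3036 -0.0248  0.9323] F [ 0.3238  0.1861 -0.3525] w 0.8180663431737629 0.0
x [ 0.9944 -0.0817  0.0666] y [-0.082  -0.9966  0.0016] z [ 0.0662 -0.0071 -0.9978]
```

Request:
step_arm(motion=[[7,0,0,-90,0],[7,0,0,-90,0],[7,0,0,-90,0],[7,0,0,-90,0],[7,0,0,-90,0],[7,0,0,-90,0],[7,0,0,-90,0],[7,0,0,-90,0]])

```text
time: 10.05
tool_pos: [0.278, -0.0215, 0.9432]
tcp_rot: [3.126, -0.128, 0.162]
wrist_force: [-0.6, -0.2, -0.6]
width: 0.816
grip_force: 0.0
```

```bash
python3 - <<'E'
from h import *
tool()
E
```

```text
t 10.05 q [-0.1726  0.0634  0.3122  0.0102  2.6619  1.4896] p [ 0.278  -0.0215  0.9432] F [-0.5591 -0.1829 -0.6217] w 0.8161415136822242 0.0
x [ 0.9913 -0.0813  0.1039] y [-0.0822 -0.9966  0.0047] z [ 0.1031 -0.0132 -0.9946]
```

The solver trades position for orientation at the reach limit, so tilt builds up. I'll fit the planar kinematics and work out the best push.

```bash
cat > kin.py <<'E'
import numpy as np
from scipy.optimize import least_squares
D=np.array([[.2647,1.6053,1.2737,.6743,.2301],[.2557,2.0746,.8097,.5402,.0085],[.1517,2.023,.9674,.5430,.0876],[-.015,1.8121,1.3442,.5444,.2876],[.3168,.3141,2.4932,.5014,.8471],[.2025,.3119,2.589,.3968,.8981],[.1014,.3115,2.6621,.3046,.9323],[.0634,.3122,2.6619,.2788,.9432]])
def fk(q,k):
    a,h,L1,L2,e,d=k;A=q[0];B=A+q[1];C=B+q[2]
    return np.array([a+L1*np.sin(A)+L2*np.sin(B)+e*np.cos(B)+d*np.sin(C),h+L1*np.cos(A)+L2*np.cos(B)-e*np.sin(B)+d*np.cos(C)])
K=least_squares(lambda k:np.r_[np.concatenate([fk(r[:3],k)-np.r_[np.sqrt(r[3]**2-.025**2),r[4]] for r in D]),1e-3*(k-[0,.2,.4,.4,0,.25])],[0,.2,.4,.4,0,.25]).x
lo=[-.94,.31,0];hi=[2.18,2.57,2.66]
def solve(q,p,th,w):
    q=np.clip(q,np.add(lo,1e-6),np.subtract(hi,1e-6))
    return least_squares(lambda x:np.r_[fk(x,K)-p,w*(x.sum()-th)],q,bounds=(lo,hi)).x
def call(q,rows,w,mode=0):
    "rows: (dx,dz) in tool cm at call start; returns q"
    th=q.sum();p0=fk(q,K);X=np.array([-np.cos(th),np.sin(th)]);Z=np.array([np.sin(th),np.cos(th)])
    for dx,dz in rows:
        c=fk(q,K);t=p0+X*dx/100+Z*dz/100;v=t-c;n=np.linalg.norm(v);v=v*min(1,.05/max(n,1e-9))
        g=solve(q,c+v,th,w);m=np.max(np.abs(g-q)/np.array([.18,.22,.22]));q=q+(g-q)/max(1,m)
    return q
E
python3 - <<'E'
from kin import *
print(K,[np.round(1000*(fk(r[:3],K)-r[3:]),1) for r in D])
for w in(.1,.2,.3,.5,1):
    q=D[4,:3];o=[]
    for rows in([(0,-z) for z in(5,10,20,30,40,50,60,70)],[(0,-z) for z in(40,50,60,70,80,90,90,90)],[(0,-90)]*8):
        q=call(q,rows,w);o.append(np.round(np.r_[fk(q,K),np.degrees(np.pi-q.sum())],3))
    print(w,o)
E
```

```text
[-3.61968832e-05  2.52952712e-01  5.12068271e-01  5.66202401e-01
  1.42602958e-03  3.48896863e-01] [array([-0.5, -0.1]), array([-0.6,  0.1]), array([-0.6, -0.1]), array([-0.6,  0. ]), array([-0.7, -0. ]), array([-0.7,  0. ]), array([-1.1,  0. ]), array([-1.1, -0. ])]
0.1 [array([ 0.469,  1.083, 51.642]), array([ 0.168,  1.263, 83.41 ]), array([ -0.207,   1.27 , 106.564])]
0.2 [array([ 0.417,  0.927, 14.132]), array([ 0.29 ,  1.002, 27.917]), array([ 0.137,  1.055, 42.292])]
0.3 [array([0.404, 0.905, 5.755]), array([0.294, 0.948, 9.949]), array([ 0.194,  0.973, 13.637])]
0.5 [array([0.398, 0.898, 2.556]), array([0.299, 0.935, 4.412]), array([0.253, 0.949, 7.141])]
1 [array([0.396, 0.896, 1.376]), array([0.319, 0.923, 2.053]), array([0.283, 0.929, 2.759])]
```

```bash
python3 - <<'E'
from kin import *
w=.55
for A in(.1,.3,.5,.7):
  for tx,tz in((100,0),(100,-50),(100,-100),(60,-100)):
    q=np.array([A,.311,min(2.66,np.pi-.105-A-.311)]);o=[]
    for i in range(20):
        q=call(q,[(tx,tz)]*1,w);p=fk(q,K)
        if i in(0,4,9,14,19):o.append((round(p[0],2),round(p[1],2),round(np.degrees(np.pi-q.sum()),1)))
    print(A,tx,tz,o)
E
```

```text
0.1 100 0 [(np.float64(0.36), np.float64(0.92), np.float64(6.5)), (np.float64(0.52), np.float64(0.87), np.float64(9.5)), (np.float64(0.7), np.float64(0.8), np.float64(16.0)), (np.float64(0.83), np.float64(0.75), np.float64(25.2)), (np.float64(0.93), np.float64(0.75), np.float64(36.1))]
0.1 100 -50 [(np.float64(0.35), np.float64(0.93), np.float64(6.9)), (np.float64(0.46), np.float64(0.9), np.float64(11.8)), (np.float64(0.57), np.float64(0.89), np.float64(20.1)), (np.float64(0.64), np.float64(0.91), np.float64(30.2)), (np.float64(0.68), np.float64(0.96), np.float64(41.3))]
0.1 100 -100 [(np.float64(0.33), np.float64(0.93), np.float64(7.1)), (np.float64(0.4), np.float64(0.93), np.float64(12.5)), (np.float64(0.46), np.float64(0.94), np.float64(20.7)), (np.float64(0.48), np.float64(0.97), np.float64(30.3)), (np.float64(0.48), np.float64(1.02), np.float64(40.7))]
0.1 60 -100 [(np.float64(0.32), np.float64(0.93), np.float64(7.2)), (np.float64(0.35), np.float64(0.94), np.float64(12.5)), (np.float64(0.36), np.float64(0.96), np.float64(20.1)), (np.float64(0.35), np.float64(1.0), np.float64(28.
[... 2856 characters left out ...]
)), (np.float64(0.94), np.float64(0.77), np.float64(39.9)), (np.float64(0.92), np.float64(0.88), np.float64(50.9))]
0.7 100 -100 [(np.float64(0.85), np.float64(0.61), np.float64(8.1)), (np.float64(0.85), np.float64(0.67), np.float64(16.7)), (np.float64(0.83), np.float64(0.77), np.float64(27.4)), (np.float64(0.79), np.float64(0.87), np.float64(37.9)), (np.float64(0.73), np.float64(0.98), np.float64(48.3))]
0.7 60 -100 [(np.float64(0.84), np.float64(0.62), np.float64(8.0)), (np.float64(0.81), np.float64(0.71), np.float64(15.8)), (np.float64(0.76), np.float64(0.82), np.float64(25.6)), (np.float64(0.68), np.float64(0.92), np.float64(35.2)), (np.float64(0.58), np.float64(1.02), np.float64(44.8))]
```

Request:
step_arm(motion=[[7,100,-10,-60,0]])

```text
time: 10.15
tool_pos: [0.2895, -0.0186, 0.9386]
tcp_rot: [3.131, -0.13, 0.137]
wrist_force: [-1.0, -0.3, -0.2]
width: 0.819
grip_force: 0.0
```

Request:
step_arm(motion=[[7,100,-10,-60,0]])

```text
time: 10.25
tool_pos: [0.3067, -0.0165, 0.9312]
tcp_rot: [3.137, -0.129, 0.1]
wrist_force: [0.4, -0.3, 0.1]
width: 0.82
grip_force: 0.0
```

Request:
step_arm(motion=[[7,100,-10,-60,0]])

```text
time: 10.35
tool_pos: [0.3224, -0.0147, 0.9238]
tcp_rot: [-3.135, 0.128, -0.063]
wrist_force: [0.6, -0.8, -0.4]
width: 0.82
grip_force: 0.0
```

Request:
step_arm(motion=[[7,100,-10,-60,0]])

```text
time: 10.45
tool_pos: [0.3366, -0.013, 0.9168]
tcp_rot: [-3.132, 0.127, -0.03]
wrist_force: [-0.5, -0.8, 0.1]
width: 0.818
grip_force: 0.0
```

Request:
step_arm(motion=[[7,100,-10,-60,0]])

```text
time: 10.55
tool_pos: [0.35, -0.0116, 0.91]
tcp_rot: [-3.129, 0.127, 0.002]
wrist_force: [0.7, 0.2, 0.2]
width: 0.819
grip_force: 0.0
```

Request:
step_arm(motion=[[7,100,0,-100,0]])

```text
time: 10.65
tool_pos: [0.3586, -0.0139, 0.9052]
tcp_rot: [-3.126, 0.126, 0.022]
wrist_force: [0.8, -0.1, -0.4]
width: 0.819
grip_force: 0.0
```

```bash
python3 - <<'E'
from h import *
tool()
E
```

```text
t 10.65 q [-0.12    0.1818  0.3135  0.0263  2.6614  1.5544] p [ 0.3586 -0.0139  0.9052] F [ 0.8188 -0.0829 -0.3996] w 0.8190542098580479 0.0
x [ 0.9967 -0.0802 -0.0147] y [-0.0804 -0.9967 -0.0127] z [-0.0137  0.0139 -0.9998]
```

Request:
step_arm(motion=[[7,5,0,5,0],[7,10,0,10,0],[7,15,0,15,0],[7,20,-1,19,0],[7,25,-1,20,0],[7,30,-1,20,0],[7,30,-1,20,0],[7,30,-1,20,0],[7,30,-1,20,0],[7,30,-1,20,0]])

```text
time: 11.65
tool_pos: [0.6538, -0.0259, 0.7034]
tcp_rot: [-3.126, 0.128, 0.018]
wrist_force: [-1.3, -0.2, -0.3]
width: 0.821
grip_force: 0.0
```

Request:
step_arm(motion=[[7,60,0,-80,0]])

```text
time: 11.75
tool_pos: [0.6677, -0.0276, 0.7229]
tcp_rot: [-3.125, 0.127, 0.025]
wrist_force: [2.4, -0.6, 1.4]
width: 0.818
grip_force: 0.0
```

Request:
step_arm(motion=[[7,60,0,-80,0]])

```text
time: 11.85
tool_pos: [0.6759, -0.0297, 0.7328]
tcp_rot: [-3.126, 0.128, -0.031]
wrist_force: [0.2, 0.2, 6.1]
width: 0.82
grip_force: 0.0
```

Request:
step_arm(motion=[[7,60,0,-80,0]])

```text
time: 11.95
tool_pos: [0.677, -0.0312, 0.7405]
tcp_rot: [-3.125, 0.128, -0.079]
wrist_force: [0.5, 0.2, -0.4]
width: 0.82
grip_force: 0.0
```

Request:
step_arm(motion=[[7,60,0,-80,0]])

```text
time: 12.05
tool_pos: [0.6766, -0.0324, 0.7507]
tcp_rot: [-3.123, 0.128, -0.131]
wrist_force: [-1.1, 0.5, -0.6]
width: 0.82
grip_force: 0.0
```

```bash
python3 - <<'E'
from h import *
tool()
E
```

```text
t 12.05 q [-0.0936  0.489   0.3111  0.0224  2.2581  1.5742] p [ 0.6766 -0.0324  0.7507] F [-1.0778  0.4513 -0.6216] w 0.8197067625452642 0.0
x [ 0.9931 -0.0823  0.0833] y [-0.0813 -0.9966 -0.0164] z [ 0.0844  0.0095 -0.9964]
```

Request:
step_arm(motion=[[7,70,0,-72,0]])

```text
time: 12.15
tool_pos: [0.681, -0.034, 0.7564]
tcp_rot: [-3.121, 0.128, -0.179]
wrist_force: [0.0, 0.9, -0.4]
width: 0.821
grip_force: 0.0
```

Request:
step_arm(motion=[[7,70,0,-72,0]])

```text
time: 12.25
tool_pos: [0.6872, -0.0357, 0.7598]
tcp_rot: [-3.118, 0.129, -0.221]
wrist_force: [-0.5, 0.2, 0.2]
width: 0.82
grip_force: 0.0
```

Request:
step_arm(motion=[[7,74,0,-68,0]])

```text
time: 12.35
tool_pos: [0.6943, -0.0375, 0.7629]
tcp_rot: [-3.115, 0.129, -0.263]
wrist_force: [-1.3, 0.9, -0.4]
width: 0.82
grip_force: 0.0
```

Request:
step_arm(motion=[[7,76,0,-65,0]])

```text
time: 12.45
tool_pos: [0.7022, -0.0393, 0.7655]
tcp_rot: [-3.111, 0.129, -0.306]
wrist_force: [0.1, 0.4, -0.3]
width: 0.819
grip_force: 0.0
```

Request:
step_arm(motion=[[7,79,0,-62,0]])

```text
time: 12.55
tool_pos: [0.7105, -0.0411, 0.7684]
tcp_rot: [-3.107, 0.129, -0.35]
wrist_force: [0.1, 0.7, 0.0]
width: 0.817
grip_force: 0.0
```

Request:
step_arm(motion=[[7,80,0,-60,0]])

```text
time: 12.65
tool_pos: [0.7188, -0.0429, 0.7718]
tcp_rot: [-3.102, 0.129, -0.395]
wrist_force: [-0.4, 0.3, 0.0]
width: 0.823
grip_force: 0.0
```

Request:
step_arm(motion=[[7,82,0,-56,0]])

```text
time: 12.75
tool_pos: [0.7274, -0.0447, 0.7757]
tcp_rot: [-3.096, 0.129, -0.442]
wrist_force: [0.5, 0.7, -0.0]
width: 0.822
grip_force: 0.0
```

Request:
step_arm(motion=[[7,84,0,-53,0]])

```text
time: 12.85
tool_pos: [0.7365, -0.0464, 0.7797]
tcp_rot: [-3.089, 0.129, -0.49]
wrist_force: [0.1, -0.2, 0.1]
width: 0.816
grip_force: 0.0
```

```bash
python3 - <<'E'
from h import *
tool()
E
```

```text
t 12.85 q [-0.1124  0.4679  0.3119  0.0374  2.0485  1.5645] p [ 0.7365 -0.0464  0.7797] F [ 0.1255 -0.2436  0.0928] w 0.8163951422861669 0.0
x [ 0.9476 -0.0833  0.3085] y [-0.0797 -0.9965 -0.0244] z [ 0.3095 -0.0015 -0.9509]
```

Request:
step_arm(motion=[[7,0,4,0,0],[7,0,7,0,0],[7,0,7,0,0]])

```text
time: 13.15
tool_pos: [0.7301, -0.12, 0.7764]
tcp_rot: [-3.091, 0.137, -0.486]
wrist_force: [0.6, -0.3, 0.0]
width: 0.816
grip_force: 0.0
```

Request:
step_arm(motion=[[7,86,0,-50,0]])

```text
time: 13.25
tool_pos: [0.7399, -0.1167, 0.781]
tcp_rot: [-3.084, 0.133, -0.536]
wrist_force: [-0.2, 0.2, 0.4]
width: 0.818
grip_force: 0.0
```

Request:
step_arm(motion=[[7,87,0,-48,0]])

```text
time: 13.35
tool_pos: [0.7498, -0.1148, 0.7862]
tcp_rot: [-3.077, 0.132, -0.588]
wrist_force: [-0.7, 0.6, -0.5]
width: 0.821
grip_force: 0.0
```

Request:
step_arm(motion=[[7,88,0,-46,0]])

```text
time: 13.45
tool_pos: [0.7592, -0.1136, 0.7915]
tcp_rot: [-3.07, 0.131, -0.638]
wrist_force: [-0.3, -0.3, 0.0]
width: 0.82
grip_force: 0.0
```

Request:
step_arm(motion=[[7,90,0,-43,0]])

```text
time: 13.55
tool_pos: [0.7688, -0.1128, 0.797]
tcp_rot: [-3.062, 0.131, -0.688]
wrist_force: [-0.6, 0.1, -0.5]
width: 0.82
grip_force: 0.0
```

Request:
step_arm(motion=[[7,91,0,-40,0]])

```text
time: 13.65
tool_pos: [0.7786, -0.1122, 0.8025]
tcp_rot: [3.049, -0.132, 0.738]
wrist_force: [-0.9, 0.2, -0.2]
width: 0.819
grip_force: 0.0
```

Request:
step_arm(motion=[[7,92,0,-37,0]])

```text
time: 13.75
tool_pos: [0.7886, -0.1117, 0.8081]
tcp_rot: [3.034, -0.132, 0.788]
wrist_force: [-0.8, -0.2, 0.6]
width: 0.817
grip_force: 0.0
```

```bash
python3 - <<'E'
from h import *
tool()
E
```

```text
t 13.75 q [-0.2041  0.4653  0.3119  0.0769  1.861   1.4945] p [ 0.7886 -0.1117  0.8081] F [-0.8411 -0.1909  0.647 ] w 0.8174875983486444 0.0
x [ 0.8704 -0.0802  0.4857] y [-0.0824 -0.9965 -0.0169] z [ 0.4853 -0.0253 -0.874 ]
```

Request:
step_arm(motion=[[7,82,0,-57,0]])

```text
time: 13.85
tool_pos: [0.7899, -0.1109, 0.8182]
tcp_rot: [3.02, -0.132, 0.83]
wrist_force: [1.7, -0.2, 0.0]
width: 0.818
grip_force: 0.0
```

Request:
step_arm(motion=[[7,83,0,-55,0]])

```text
time: 13.95
tool_pos: [0.7881, -0.1098, 0.8341]
tcp_rot: [3.002, -0.133, 0.884]
wrist_force: [1.7, -0.3, 0.7]
width: 0.817
grip_force: 0.0
```

Request:
step_arm(motion=[[7,84,0,-53,0]])

```text
time: 14.05
tool_pos: [0.7868, -0.1088, 0.8494]
tcp_rot: [2.982, -0.133, 0.937]
wrist_force: [-0.1, -0.2, -0.1]
width: 0.82
grip_force: 0.0
```

Request:
step_arm(motion=[[7,85,0,-50,0]])

```text
time: 14.15
tool_pos: [0.7865, -0.1079, 0.8632]
tcp_rot: [2.963, -0.133, 0.988]
wrist_force: [0.4, -0.2, -0.5]
width: 0.824
grip_force: 0.0
```

Request:
step_arm(motion=[[7,86,0,-48,0]])

```text
time: 14.25
tool_pos: [0.7867, -0.107, 0.8762]
tcp_rot: [2.944, -0.133, 1.036]
wrist_force: [-0.3, 0.0, -0.1]
width: 0.819
grip_force: 0.0
```

Request:
step_arm(motion=[[7,87,0,-46,0]])

```text
time: 14.35
tool_pos: [0.7869, -0.1062, 0.8891]
tcp_rot: [2.924, -0.133, 1.084]
wrist_force: [-0.7, 1.0, -0.7]
width: 0.823
grip_force: 0.0
```

Request:
step_arm(motion=[[7,88,0,-45,0]])

```text
time: 14.45
tool_pos: [0.7867, -0.1053, 0.9023]
tcp_rot: [2.904, -0.133, 1.131]
wrist_force: [-0.4, -0.4, -1.1]
width: 0.821
grip_force: 0.0
```

```bash
python3 - <<'E'
from h import *
tool()
E
```

```text
t 14.45 q [-0.2014  0.387   0.3119  0.085   1.7036  1.505 ] p [ 0.7867 -0.1053  0.9023] F [-0.3819 -0.3703 -1.0642] w 0.8212940172865184 0.0
x [ 0.7334 -0.0714  0.6761] y [-0.0876 -0.9961 -0.0102] z [ 0.6742 -0.0517 -0.7368]
```

```bash
python3 - <<'E'
from h import *
print(go([.44,.03,.15]))
from kin import *
q=solve(np.array([.0,1.8,.8]),[.44,.15],np.pi-.742,10);print(q,fk(q,K))
q=solve(np.array([.0,1.8,.8]),[.52,.02],np.pi-.742,10);print(q,fk(q,K))
q=solve(np.array([.0,1.8,.8]),[.65,.02],np.pi-.742,10);print(q,fk(q,K))
E
```

```text
(array([-77.25,  -9.68,  31.36]), 0)
[-0.5322  2.57    0.362 ] [0.4808 0.1808]
[-0.1701  2.57    0.    ] [0.5304 0.0819]
[0.0744 2.3257 0.    ] [0.6551 0.0878]
```

```bash
python3 - <<'E'
from kin import *
for x,z in((.65,.025),(.65,.05),(.53,.01),(.6,.02),(.7,.02)):
  for t in(25,30,35,38,40,42.5):
    q=solve(np.array([.2,2.1,.3]),[x,z],np.pi-np.radians(t),10);e=1000*np.hypot(*(fk(q,K)-[x,z]))
    print(x,z,t,q.round(3),e.round(1))
E
```

```text
0.65 0.025 25 [0.223 2.158 0.324] 0.0
0.65 0.025 30 [0.204 2.219 0.195] 0.0
0.65 0.025 35 [0.195 2.276 0.06 ] 0.0
0.65 0.025 38 [0.176 2.303 0.   ] 10.3
0.65 0.025 40 [0.132 2.311 0.   ] 33.8
0.65 0.025 42.5 [0.074 2.326 0.   ] 62.9
0.65 0.05 25 [0.182 2.147 0.376] 0.0
0.65 0.05 30 [0.159 2.209 0.249] 0.0
0.65 0.05 35 [0.146 2.268 0.117] 0.0
0.65 0.05 38 [0.142 2.302 0.034] 0.0
0.65 0.05 40 [0.126 2.318 0.   ] 9.1
0.65 0.05 42.5 [0.07 2.33 0.  ] 38.1
0.53 0.01 25 [0.047 2.406 0.252] 0.0
0.53 0.01 30 [0.03  2.464 0.123] 0.0
0.53 0.01 35 [0.012 2.518 0.   ] 4.5
0.53 0.01 38 [-0.067  2.545  0.   ] 31.9
0.53 0.01 40 [-0.123  2.567  0.   ] 49.4
0.53 0.01 42.5 [-0.17  2.57  0.  ] 71.8
0.6 0.02 25 [0.15  2.263 0.293] 0.0
0.6 0.02 30 [0.132 2.322 0.164] 0.0
0.6 0.02 35 [0.124 2.378 0.028] 0.0
0.6 0.02 38 [0.077 2.401 0.   ] 21.5
0.6 0.02 40 [0.028 2.416 0.   ] 42.8
0.6 0.02 42.5 [-0.038  2.438  0.   ] 68.8
0.7 0.02 25 [0.31  2.054 0.342] 0.0
0.7 0.02 30 [0.292 2.116 0.211] 0.0
0.7 0.02 35 [0.282 2.174 0.075] 0.0
0.7 0.02 38 [0.275 2.204 0.   ] 4.0
0.7 0.02 40 [0.237 2.207 0.   ] 29.5
0.7 0.02 42.5 [0.186 2.215 0.   ] 61.4
```

```bash
python3 - <<'E'
from kin import *
w=.55
for x0,z0 in((.5,.25),(.55,.25)):
 for d in((-100,0),(-100,50),(-60,100),(-100,-60)):
  q=solve(np.array([-.3,2.3,.4]),[x0,z0],np.pi-.742,10);o=[]
  for i in range(10):
    q=call(q,[d],w);o.append(np.r_[fk(q,K),np.degrees(np.pi-q.sum()),q[2]].round(2).tolist())
  print(x0,z0,d,o[0],o[3],o[5],o[7],o[9])
E
python3 -c "
from h import *
print(go([.52,-.0,.27]))"
```

```text
0.5 0.25 (-100, 0) [0.46, 0.22, 42.51, 0.49] [0.42, 0.19, 35.95, 0.62] [0.39, 0.18, 31.42, 0.75] [0.34, 0.19, 27.21, 0.91] [0.29, 0.2, 23.45, 1.1]
0.5 0.25 (-100, 50) [0.48, 0.2, 42.51, 0.42] [0.49, 0.1, 37.48, 0.23] [0.5, 0.03, 34.26, 0.06] [0.48, -0.03, 29.84, 0.0] [0.45, -0.07, 24.63, 0.0]
0.5 0.25 (-60, 100) [0.51, 0.2, 42.51, 0.37] [0.54, 0.07, 40.99, 0.0] [0.55, 0.02, 35.75, 0.0] [0.57, -0.03, 30.59, 0.0] [0.58, -0.09, 25.56, 0.0]
0.5 0.25 (-100, -60) [0.45, 0.24, 42.51, 0.57] [0.37, 0.24, 37.93, 0.85] [0.35, 0.23, 33.79, 0.92] [0.32, 0.22, 29.49, 1.01] [0.3, 0.23, 25.03, 1.11]
0.55 0.25 (-100, 0) [0.51, 0.22, 42.51, 0.41] [0.46, 0.16, 37.69, 0.44] [0.44, 0.14, 32.98, 0.52] [0.41, 0.13, 28.32, 0.62] [0.37, 0.13, 23.79, 0.75]
0.55 0.25 (-100, 50) [0.53, 0.2, 42.51, 0.35] [0.52, 0.08, 39.94, 0.07] [0.51, 0.02, 35.56, 0.0] [0.48, -0.03, 30.35, 0.0] [0.46, -0.07, 25.14, 0.0]
0.55 0.25 (-60, 100) [0.56, 0.2, 42.51, 0.32] [0.59, 0.07, 40.7, 0.0] [0.61, 0.01, 35.6, 0.0] [0.63, -0.05, 30.67, 0.0] [0.64, -0.12, 25.95, 0.0]
0.55 0.25 (-100, -60) [0.5, 0.24, 42.51, 0.48] [0.38, 0.25, 39.65, 0.8] [0.35, 0.24, 35.62, 0.89] [0.33, 0.23, 31.4, 0.97] [0.31, 0.22, 27.01, 1.07]
(array([-63.06,  -7.51,  28.07]), 0)
```

Request:
step_arm(motion=[[7,-5,0,2,0],[7,-10,-1,4,0],[7,-15,-2,7,0],[7,-20,-3,9,-0.5],[7,-25,-4,11,-0.9],[7,-30,-5,13,-0.9],[7,-35,-6,15,-0.9],[7,-40,-6,18,-0.9],[7,-45,-6,20,-0.9],[7,-50,-6,22,-0.9],[7,-55,-6,25,-0.9],[7,-60,-6,27,-0.9],[7,-64,-6.3,28,-0.9],[7,-64,-6.3,28,-0.9],[7,-64,-6.3,28,-0.9],[7,-64,-6.3,28,-0.9]])

```text
time: 16.05
tool_pos: [0.5022, -0.0105, 0.2509]
tcp_rot: [2.912, -0.11, 1.099]
wrist_force: [-0.8, 0.0, -1.9]
width: 0.818
grip_force: 0.0
```

Request:
step_arm(motion=[[7,-100,0,0,0]])

```text
time: 16.15
tool_pos: [0.4787, -0.0088, 0.238]
tcp_rot: [2.894, -0.11, 1.144]
wrist_force: [0.9, -0.1, 1.8]
width: 0.818
grip_force: 0.0
```

Request:
step_arm(motion=[[7,-100,0,0,0]])

```text
time: 16.25
tool_pos: [0.4487, -0.0051, 0.2096]
tcp_rot: [2.908, -0.112, 1.105]
wrist_force: [-1.1, -0.6, -0.6]
width: 0.823
grip_force: 0.0
```

Request:
step_arm(motion=[[7,-100,0,0,0]])

```text
time: 16.35
tool_pos: [0.4387, -0.0002, 0.2053]
tcp_rot: [2.923, -0.116, 1.058]
wrist_force: [-0.0, 0.6, 0.8]
width: 0.821
grip_force: 0.0
```

Request:
step_arm(motion=[[7,-100,0,0,0]])

```text
time: 16.45
tool_pos: [0.4271, 0.0061, 0.2014]
tcp_rot: [2.937, -0.119, 1.008]
wrist_force: [0.2, -0.3, 0.7]
width: 0.817
grip_force: 0.0
```

```bash
python3 - <<'E'
from h import *
tool()
E
```

```text
t 16.45 q [ 0.0053 -0.6874  2.564  -0.1061  0.6085  1.7236] p [0.4271 0.0061 0.2014] F [ 0.2358 -0.261   0.7027] w 0.8170697121848023 0.0
x [ 0.7867 -0.0613  0.6143] y [-0.0836 -0.9965  0.0076] z [ 0.6116 -0.0573 -0.7891]
```

Request:
step_arm(motion=[[7,0,4,0,0],[7,0,8,0,0],[7,0,8,0,0]])

```text
time: 16.75
tool_pos: [0.4215, -0.0748, 0.2031]
tcp_rot: [2.934, -0.112, 1.011]
wrist_force: [0.6, 0.1, -0.1]
width: 0.818
grip_force: 0.0
```

Request:
step_arm(motion=[[7,-100,0,0,0]])

```text
time: 16.85
tool_pos: [0.4058, -0.0808, 0.1997]
tcp_rot: [2.955, -0.118, 0.962]
wrist_force: [0.4, -0.6, -0.4]
width: 0.817
grip_force: 0.0
```

Request:
step_arm(motion=[[7,-100,0,0,0]])

```text
time: 16.95
tool_pos: [0.3875, -0.0849, 0.1974]
tcp_rot: [2.979, -0.115, 0.912]
wrist_force: [0.2, 0.5, 0.8]
width: 0.821
grip_force: 0.0
```

```bash
python3 - <<'E'
from h import *
tool()
E
```

```text
t 16.95 q [-0.4663 -0.734   2.5639  0.3062  0.7763  1.0208] p [ 0.3875 -0.0849  0.1974] F [0.2369 0.5027 0.8492] w 0.8211293196095891 0.0
x [ 0.8261 -0.0632  0.5599] y [-0.0772 -0.997   0.0015] z [ 0.5581 -0.0445 -0.8285]
```

Request:
step_arm(motion=[[7,-100,0,0,0]])

```text
time: 17.05
tool_pos: [0.3672, -0.0905, 0.1977]
tcp_rot: [3.0, -0.11, 0.868]
wrist_force: [0.2, -0.3, 0.0]
width: 0.816
grip_force: 0.0
```

```bash
python3 - <<'E'
from h import *
tool()
print(go([.46,.03,.10]))
E
```

```text
t 17.05 q [-0.532  -0.7653  2.564   0.3231  0.8558  0.9598] p [ 0.3672 -0.0905  0.1977] F [ 0.1506 -0.3207  0.0225] w 0.816311848299129 0.0
x [ 0.8433 -0.063   0.5337] y [-0.0721 -0.9974 -0.0038] z [ 0.5325 -0.0353 -0.8457]
(array([  1.86, -12.65,  12.78]), 0)
```

Request:
step_arm(motion=[[7,3,-2,2,0],[7,5,-5,4,0],[7,5,-8,7,0],[7,5,-11,10,0],[7,4.7,-12.7,12,0],[7,4.7,-12.7,12,0],[7,4.7,-12.7,12,0],[7,4.7,-12.7,12,0],[7,4.7,-12.7,12,0],[7,4.7,-12.7,12,0]])

```text
time: 18.05
tool_pos: [0.4785, 0.0301, 0.1185]
tcp_rot: [3.003, -0.114, 0.865]
wrist_force: [-0.4, 0.1, -0.6]
width: 0.823
grip_force: 0.0
```

```bash
python3 - <<'E'
from h import *
im,d,s=snap('wrist');tool();cv2.imwrite('pics/w2.png',im[...,::-1])
vs,us=np.mgrid[60:400:2,100:540:2];P=w('wrist',np.c_[us.ravel(),vs.ravel()])
m=(P[:,2]>.014)&(P[:,2]<.03)&(np.hypot(P[:,0]-.537,P[:,1]-.025)<.06);print(m.sum(),np.median(P[m,2]),cv2.minAreaRect(P[m,:2].astype(np.float32)*1000))
E
```

```text
t 18.1 q [ 0.0573 -0.3383  2.5119 -0.1585  0.4156  1.831 ] p [0.4782 0.0302 0.1181] F [ 0.6321 -1.2864 -0.7201] w 0.8195275056241 0.0
x [ 0.8445 -0.0662  0.5314] y [-0.0738 -0.9972 -0.0069] z [ 0.5304 -0.0334 -0.8471]
1074 0.021863871016467334 ((535.0582275390625, 25.197959899902344), (36.894615173339844, 55.096858978271484), 86.49409484863281)
```

View pics/w2.png

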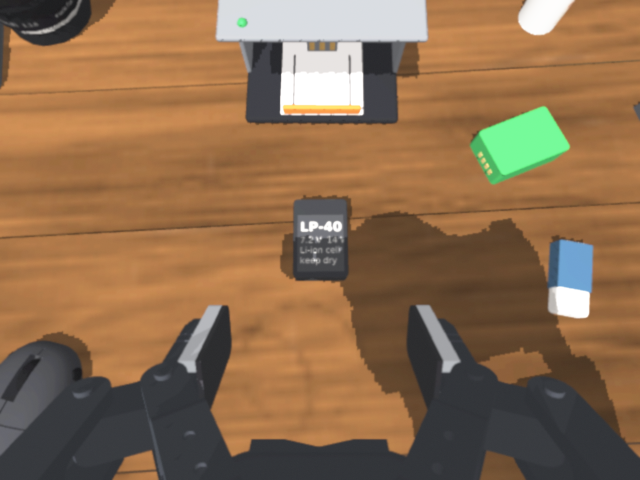

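The picture shows the battery at (321,238), charger ahead with hood edge at row 40, orange lip at (284–361, 105–112), the free contacts at (322,45); everything else is clear. Now measure lip and hood.

```bash
python3 - <<'E'
from h import *
im=np.load('wrist.npz')['im'].astype(int)
o=(im[...,0]>200)&(im[...,1]>110)&(im[...,1]<190)&(im[...,2]<90);o[150:]=0
v,u=np.nonzero(o);print(u.min(),u.max())
for c in(292,322,352):
    r=v[u==c];print(c,r.min(),r.max(),w('wrist',[(c,r.min()-.5)],.019),w('wrist',[(c,r.max()+.5)],.012))
rr=v[np.abs(u-u.min())<3];print('lip ends',w('wrist',[(u.min()-.5,107),(u.max()+.5,108)],.019).round(4))
print('hood',w('wrist',[(218,40),(427,41)],.092).round(4))
print('base front',w('wrist',[(247,122.5),(397,122.5)],.01).round(4))
print('tray edges',w('wrist',[(281,80),(363,80),(280,113),(365,115)],.012).round(4))
f=cv2.resize(im[30:130,235:410].astype(np.uint8),None,fx=4.5,fy=4.5,interpolation=cv2.INTER_CUBIC);cv2.imwrite('pics/c2.png',f[...,::-1])
E
```

```text
0 519
292 109 111 [[0.6377 0.0392 0.019 ]] [[0.6395 0.0396 0.012 ]]
322 109 111 [[0.636  0.0165 0.019 ]] [[0.6377 0.0163 0.012 ]]
352 109 112 [[ 0.6342 -0.0062  0.019 ]] [[ 0.635  -0.0068  0.012 ]]
lip ends [[ 0.655   0.2596  0.019 ]
 [ 0.6244 -0.1319  0.019 ]]
hood [[ 0.6393  0.0765  0.092 ]
 [ 0.6291 -0.0432  0.092 ]]
base front [[ 0.6339  0.0752  0.01  ]
 [ 0.6249 -0.0411  0.01  ]]
tray edges [[ 0.6679  0.0467  0.012 ]
 [ 0.6628 -0.0182  0.012 ]
 [ 0.6389  0.049   0.012 ]
 [ 0.6321 -0.0167  0.012 ]]
```

View pics/c2.png

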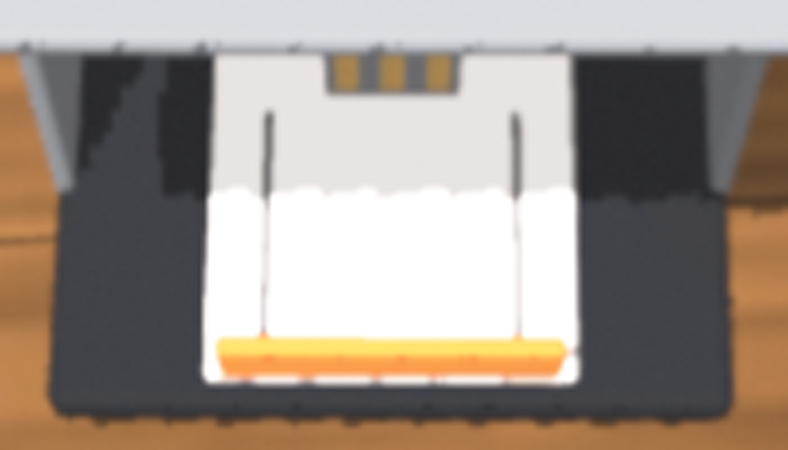

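```bash
python3 - <<'E'
from h import *
c=lambda x,y:(235+x/4.5-.4,30+y/4.5-.4)
n='wrist'
L=w(n,[c(218,338),c(566,338)],.019);C=w(n,[c(325,95),c(461,95)],.013);H=w(n,[(218,40),(427,41)],.092);F=w(n,[c(218,357),c(566,357)],.019)
T=w(n,[c(203,383),c(579,383)],.012)
for a in(L,C,H,F,T):
    d=a[0]-a[1];print(a.round(4).tolist(),a.mean(0).round(4),'yaw',np.degrees(np.arctan2(-d[0],d[1])).round(2),'len',np.linalg.norm(d).round(4))
yaw=np.radians(-4.8);f=np.array([np.cos(yaw),np.sin(yaw)])
print('lip rear->contact',(C.mean(0)-L.mean(0))[:2]@f,'hood->lip',(L.mean(0)-H.mean(0))[:2]@f,'lat',[((a.mean(0)-H.mean(0))[:2]@[-f[1],f[0]]).round(4) for a in(L,C)])
E
```

```text
[[0.6415, 0.0458, 0.019], [0.6369, -0.0129, 0.019]] [0.6392 0.0165 0.019 ] yaw -4.45 len 0.0589
[[0.6923, 0.0245, 0.013], [0.6904, 0.0002, 0.013]] [0.6913 0.0123 0.013 ] yaw -4.52 len 0.0244
[[0.6393, 0.0765, 0.092], [0.6291, -0.0432, 0.092]] [0.6342 0.0166 0.092 ] yaw -4.85 len 0.1201
[[0.6379, 0.046, 0.019], [0.6333, -0.0125, 0.019]] [0.6356 0.0168 0.019 ] yaw -4.44 len 0.0587
[[0.6375, 0.0493, 0.012], [0.6324, -0.0154, 0.012]] [0.6349 0.017  0.012 ] yaw -4.44 len 0.0649
lip rear->contact 0.052329601884994706 hood->lip 0.004947259152900394 lat [np.float64(0.0003), np.float64(0.0005)]
```

```bash
python3 - <<'E'
from h import *
from kin import *
s,M=tool()
T=np.array([.5159,.0271,.0105])
print(go(T-.05*M[:,2]),go(T))
t=np.arccos(-M[2,2])
for x,z in((.5165,.0105),(.5165,.03),(.63,.05),(.65,.0225)):
    q=solve(np.array([.2,2.1,.3]),[x,z],np.pi-t,10);print(x,z,q,1000*(fk(q,K)-[x,z]))
E
```

```text
t 18.1 q [ 0.0573 -0.3383  2.5119 -0.1585  0.4156  1.831 ] p [0.4782 0.0302 0.1181] F [ 0.6321 -1.2864 -0.7201] w 0.8195275056241 0.0
x [ 0.8445 -0.0662  0.5314] y [-0.0738 -0.9972 -0.0069] z [ 0.5304 -0.0334 -0.8471]
(array([-2.52,  0.1 ,  6.12]), 0) (array([-2.52,  0.1 , 11.12]), 0)
0.5165 0.0105 [-0.0009  2.5144  0.0677] [-0.  0.]
0.5165 0.03 [-0.0523  2.5072  0.1263] [0. 0.]
0.63 0.05 [0.1182 2.2751 0.1879] [0. 0.]
0.65 0.0225 [0.2041 2.2441 0.1331] [0. 0.]
```

Request:
step_arm(motion=[[7,-2.5,0.1,3,0],[7,-2.5,0.1,6,0],[7,-2.5,0.1,8,0],[7,-2.5,0.1,10,0],[7,-2.5,0.1,11,0],[7,-2.5,0.1,11.1,0],[7,-2.5,0.1,11.1,0],[7,-2.5,0.1,11.1,0]])

```text
time: 18.9
tool_pos: [0.5154, 0.0277, 0.0103]
tcp_rot: [3.004, -0.113, 0.863]
wrist_force: [0.2, 0.3, -0.3]
width: 0.823
grip_force: 0.0
```

```bash
python3 - <<'E'
from h import *
tool();im,d,s=snap('wrist');cv2.imwrite('pics/w3.png',im[...,::-1]);print(go([.5159,.0271,.0105]))
E
```

```text
t 18.9 q [ 0.043   0.0017  2.5114 -0.6617  0.0907  2.3325] p [0.5154 0.0277 0.0103] F [ 0.2335  0.2934 -0.3047] w 0.8233740728786315 0.0
x [ 0.8451 -0.0654  0.5306] y [-0.0729 -0.9973 -0.0068] z [ 0.5296 -0.0329 -0.8476]
(array([0.04, 0.07, 0.02]), 0)
```

View pics/w3.png

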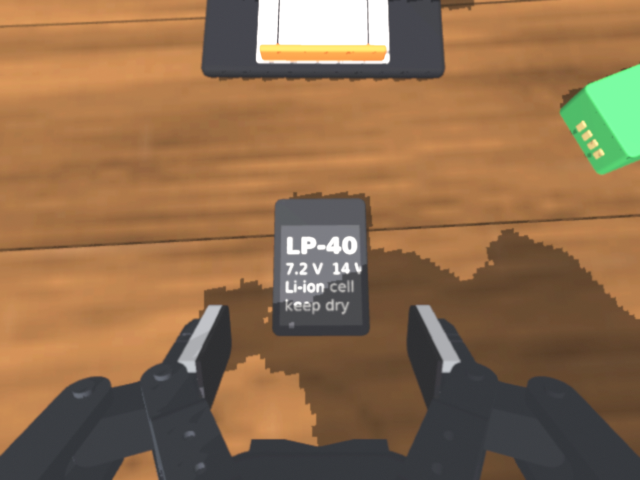

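The picture shows the battery (273–369, 198–334) centred between the fingers, tips just past its near end; bay lip ahead at row 52. Close.

Request:
step_arm(motion=[[5,0,0,0,0],[3,0,0,0,0],[3,0,0,0,0],[3,0,0,0,0],[3,0,0,0,0],[3,0,0,0,0],[3,0,0,0,0]], force=70)

```text
time: 19.65
tool_pos: [0.5157, 0.028, 0.0105]
tcp_rot: [3.004, -0.112, 0.864]
wrist_force: [-4.5, -0.6, 8.9]
width: 0.419
grip_force: 69.4
```

```bash
python3 - <<'E'
from h import *
s,M=tool();p=s['tool_pos']
print('up4',go(p+[0,0,.04]))
f=np.array([.9968,-.0802,0])
# battery centre now measured (.5358,.0255) -> along axis
for d in(.080,.060,.04):
    # target centre: front end at lip_rear - d
    c=np.array([.6392,.0165,0])-d*f+.028*f
    print(d,go(p+(c-[.5358,.0255,0])+[0,0,.027]))
E
```

```text
t 19.65 q [ 0.0435  0.0016  2.5111 -0.6637  0.0906  2.3343] p [0.5157 0.028  0.0105] F [-4.5216 -0.6246  8.8725] w 0.4187178204759592 69.41562294960022
x [ 0.8449 -0.0647  0.5311] y [-0.0722 -0.9974 -0.0067] z [ 0.5301 -0.0327 -0.8473]
up4 (array([ 2.12, -0.03, -3.39]), 0)
0.08 (array([5.82, 0.09, 0.46]), 0)
0.06 (array([7.52, 0.11, 1.52]), 0)
0.04 (array([9.21, 0.12, 2.59]), 0)
```

Request:
step_arm(motion=[[3,0.8,0,-1.2,0],[3,1.4,0,-2.3,0],[3,4,0.05,-0.6,0],[3,5.8,0.1,0.5,0],[3,5.8,0.1,0.5,0],[3,5.8,0.1,0.5,0],[3,5.8,0.1,0.5,0],[3,5.8,0.1,0.5,0]])

```text
time: 20.45
tool_pos: [0.565, 0.0231, 0.035]
tcp_rot: [3.006, -0.111, 0.858]
wrist_force: [0.3, 0.2, -0.3]
width: 0.416
grip_force: 70.2
```

```bash
python3 - <<'E'
from h import *
s,M=tool();im,d,s=snap('wrist');cv2.imwrite('pics/w4.png',im[...,::-1])
vs,us=np.mgrid[150:340:2,240:400:2];uv=np.c_[us.ravel(),vs.ravel()];P=w('wrist',uv)
g=np.array([s['tool_pos'][0]+.02,s['tool_pos'][1]])
m=(P[:,2]>.040)&(P[:,2]<.056)&(np.hypot(*(P[:,:2]-g).T)<.05)
Q=P[m];print(m.sum(),cv2.minAreaRect(Q[:,:2].astype(np.float32)*1000))
A=np.c_[Q[:,:2]-Q[:,:2].mean(0),np.ones(len(Q))];k=np.linalg.lstsq(A,Q[:,2],rcond=None)[0];print('slope',np.degrees(k[:2]),'z',k[2])
print('tool-rel',M.T@(np.r_[Q.mean(0)]-s['tool_pos']))
E
```

```text
t 20.45 q [ 0.025   0.0351  2.4044 -0.3027  0.1547  1.9561] p [0.565  0.0231 0.035 ] F [ 0.2776  0.1889 -0.3433] w 0.41607857691257677 70.22392630577087
x [ 0.8469 -0.0647  0.5278] y [-0.0722 -0.9974 -0.0063] z [ 0.5268 -0.0328 -0.8493]
3425 ((584.7499389648438, 21.587390899658203), (60.240142822265625, 57.057220458984375), 86.00695037841797)
slope [-1.7899  0.2929] z 0.04650829733821632
tool-rel [ 0.0216  0.0002 -0.0002]
```

View pics/w4.png

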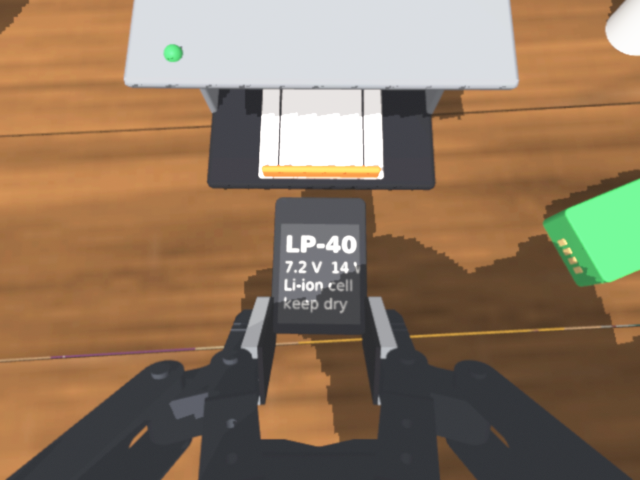

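The picture shows the battery held level, far edge (276–365, 199), near edge (273–367, 332), lip (264–380, 172) dead ahead, hood edge at row 86.

```bash
python3 - <<'E'
from h import *
n='wrist';f=np.array([.9968,-.0802,0]);l=np.array([.0802,.9968,0])
B=w(n,[(276,200),(365,199.5)],.046);Fr=w(n,[(273,331),(367,331)],.0475);L=w(n,[(263,167),(380,167.5)],.019);C=w(n,[(260,175),(383,176)],.012);H=w(n,[(126,85),(517,86)],.092)
for k,a in dict(back=B,front=Fr,lip=L,tray=C,hood=H).items():
    d=a[0]-a[1];print(k,a.mean(0).round(4),'yaw',np.degrees(np.arctan2(-d[0],d[1])).round(2),'len',np.linalg.norm(d).round(4))
c=L.mean(0);print('lat of battery back/front vs lip',(B.mean(0)-c)@l,(Fr.mean(0)-c)@l,'fwd',(B.mean(0)-c)@f,(Fr.mean(0)-c)@f)
s,M=tool()
p=s['tool_pos']
for dx in(.06,.07,.075,.085):print(dx,go(p+dx*f-.000*l))
E
```

```text
back [0.612  0.0188 0.046 ] yaw -3.89 len 0.0372
front [0.559  0.0229 0.0475] yaw -4.11 len 0.0359
lip [0.6381 0.0164 0.019 ] yaw -4.52 len 0.0585
tray [0.6366 0.0165 0.012 ] yaw -4.75 len 0.0636
hood [0.634 0.017 0.092] yaw -4.51 len 0.1227
lat of battery back/front vs lip 0.00026159890178281925 6.422085106152353e-05 fwd -0.026193119610457546 -0.07941227846038809
t 20.5 q [ 0.025   0.0352  2.404  -0.3027  0.1545  1.956 ] p [0.5653 0.0231 0.0352] F [0.1204 0.6428 0.6055] w 0.4189538631514176 70.22418022155762
x [ 0.8467 -0.0646  0.5282] y [-0.0722 -0.9974 -0.0064] z [ 0.5272 -0.0327 -0.8491]
0.06 (array([5.09, 0.05, 3.17]), 0)
0.07 (array([5.94, 0.06, 3.7 ]), 0)
0.075 (array([6.37, 0.06, 3.96]), 0)
0.085 (array([7.22, 0.07, 4.49]), 0)
```

Request:
step_arm(motion=[[3,1.7,0,1.06,0],[3,3.4,0,2.11,0],[3,4.7,0,2.9,0],[3,5.5,0,3.43,0],[3,5.94,0,3.7,0],[3,5.94,0,3.7,0],[3,5.94,0,3.7,0]])

```text
time: 21.2
tool_pos: [0.6355, 0.018, 0.0354]
tcp_rot: [3.005, -0.111, 0.859]
wrist_force: [-0.3, 1.3, -0.4]
width: 0.419
grip_force: 70.2
```

Request:
step_arm(motion=[[3,0.17,0,0.11,0],[3,0.34,0,0.21,0],[3,0.42,0,0.26,0],[3,0.42,0,0.26,0]])

```text
time: 21.6
tool_pos: [0.6411, 0.0176, 0.0358]
tcp_rot: [3.005, -0.112, 0.86]
wrist_force: [-0.9, 1.2, -0.1]
width: 0.415
grip_force: 70.4
```

Request:
step_arm(motion=[[3,0.17,0,0.11,0],[3,0.25,0,0.16,0],[3,0.25,0,0.16,0]])

```text
time: 21.9
tool_pos: [0.6441, 0.0173, 0.0357]
tcp_rot: [3.005, -0.112, 0.86]
wrist_force: [-2.6, 0.4, -0.7]
width: 0.415
grip_force: 70.4
```

```bash
python3 - <<'E'
from h import *
s,M=tool()
F=[];
print(((s['tool_pos']-[.5653,.0231,.0352])@[.9968,-.0802,0]))
E
```

```text
t 21.9 q [ 0.0084  0.1714  2.2474 -0.2208  0.1707  1.8605] p [0.6441 0.0173 0.0357] F [-2.626   0.4469 -0.7073] w 0.4154996901109483 70.44821619987488
x [ 0.8462 -0.0648  0.5288] y [-0.0724 -0.9974 -0.0065] z [ 0.5279 -0.0328 -0.8487]
0.07904320182149618
```

Contact felt (−2.6 N). Advance by 1–2 mm steps to the stop.

Request:
step_arm(motion=[[3,0.1,0,0.06,0],[3,0.17,0,0.11,0],[3,0.17,0,0.11,0]])

```text
time: 22.2
tool_pos: [0.6462, 0.0172, 0.0357]
tcp_rot: [3.005, -0.112, 0.86]
wrist_force: [-4.1, 0.0, -0.2]
width: 0.418
grip_force: 70.5
```

Request:
step_arm(motion=[[3,0.1,0,0.06,0],[3,0.17,0,0.11,0],[3,0.17,0,0.11,0]])

```text
time: 22.5
tool_pos: [0.6483, 0.017, 0.0357]
tcp_rot: [3.005, -0.112, 0.86]
wrist_force: [-3.8, 0.0, 0.2]
width: 0.415
grip_force: 70.5
```

Request:
step_arm(motion=[[3,0.1,0,0.06,0],[3,0.13,0,0.08,0],[3,0.13,0,0.08,0]])

```text
time: 22.8
tool_pos: [0.6497, 0.0169, 0.0357]
tcp_rot: [3.005, -0.112, 0.86]
wrist_force: [-5.0, 0.7, 0.1]
width: 0.413
grip_force: 70.6
```

Request:
step_arm(motion=[[3,0.08,0,0.05,0],[3,0.08,0,0.05,0]])

```text
time: 23.0
tool_pos: [0.6501, 0.0169, 0.0354]
tcp_rot: [3.005, -0.112, 0.859]
wrist_force: [-7.2, 0.6, 2.5]
width: 0.418
grip_force: 70.9
```

Request:
step_arm(motion=[[3,0.08,0,0.05,0],[3,0.08,0,0.05,0]])

```text
time: 23.2
tool_pos: [0.6501, 0.0168, 0.0348]
tcp_rot: [3.006, -0.111, 0.856]
wrist_force: [-10.6, -0.2, 5.2]
width: 0.415
grip_force: 71.3
```

Request:
step_arm(motion=[[3,-0.15,0,-0.1,0],[3,-0.26,0,-0.16,0],[3,-0.26,0,-0.16,0],[3,-0.42,0,0.1,0],[3,-0.6,0,0.39,0],[3,-0.76,0,0.64,0],[3,-0.79,0,0.69,0],[3,-0.79,0,0.69,0]])

```text
time: 24.0
tool_pos: [0.6487, 0.0172, 0.0255]
tcp_rot: [3.005, -0.111, 0.861]
wrist_force: [-4.7, -0.2, 0.5]
width: 0.414
grip_force: 70.6
```

```bash
python3 - <<'E'
from h import *
tool()
E
```

```text
t 24.0 q [ 0.0078  0.1981  2.2416 -0.2487  0.15    1.8882] p [0.6487 0.0172 0.0255] F [-4.7365 -0.2491  0.456 ] w 0.4139362646115436 70.60217142105103
x [ 0.8461 -0.0647  0.5291] y [-0.0722 -0.9974 -0.0066] z [ 0.5281 -0.0327 -0.8485]
```

Request:
step_arm(motion=[[3,-0.05,0,0.08,0],[3,-0.11,0,0.17,0],[3,-0.11,0,0.17,0]])

```text
time: 24.3
tool_pos: [0.6488, 0.0171, 0.0238]
tcp_rot: [3.005, -0.112, 0.861]
wrist_force: [-3.8, 1.0, 2.2]
width: 0.416
grip_force: 70.7
```

Request:
step_arm(motion=[[3,-0.05,0,0.08,0],[3,-0.05,0,0.08,0]])

```text
time: 24.5
tool_pos: [0.6488, 0.0172, 0.0228]
tcp_rot: [3.005, -0.112, 0.861]
wrist_force: [-5.3, 0.1, 2.0]
width: 0.418
grip_force: 70.7
```

Request:
step_arm(motion=[[3,-0.05,0,0.08,0],[3,-0.05,0,0.08,0]])

```text
time: 24.7
tool_pos: [0.6492, 0.0171, 0.0225]
tcp_rot: [3.005, -0.112, 0.863]
wrist_force: [-5.9, 0.3, 3.9]
width: 0.416
grip_force: 71.1
```

Request:
step_arm(motion=[[3,-0.05,0,0.08,0],[3,-0.05,0,0.08,0],[4.2,-0.05,0,0.08,0],[5,-0.05,0,0.08,0],[5.5,-0.05,0,0.08,0],[6,-0.05,0,0.08,0],[6,-0.05,0,0.08,0]], force=30)

```text
time: 25.4
tool_pos: [0.649, 0.0172, 0.021]
tcp_rot: [3.005, -0.112, 0.862]
wrist_force: [0.0, -0.2, 0.3]
width: 0.707
grip_force: 0.0
```

```bash
python3 - <<'E'
from h import *
tool();im,d,s=snap('wrist');cv2.imwrite('pics/w5.png',im[...,::-1])
E
```

```text
t 25.4 q [ 0.0078  0.2071  2.2427 -0.2677  0.1395  1.9076] p [0.649  0.0172 0.021 ] F [ 0.0284 -0.1531  0.2602] w 0.7073020083979162 0.0
x [ 0.8457 -0.0649  0.5297] y [-0.0723 -0.9974 -0.0067] z [ 0.5288 -0.0326 -0.8481]
```

View pics/w5.png

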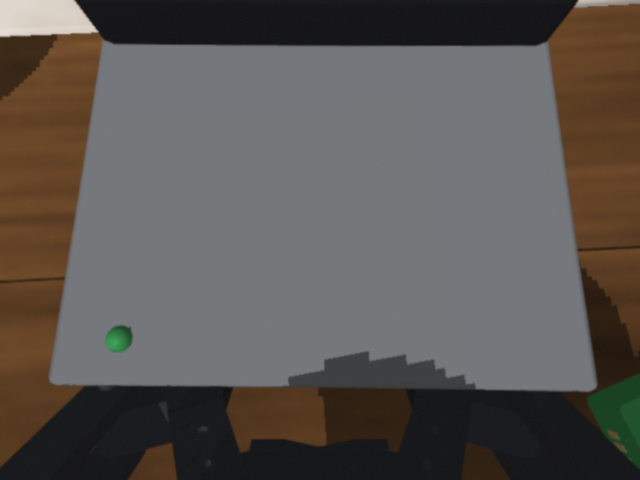

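The picture shows only the hood from above, so I withdraw along the tool and look from the front.

Request:
step_arm(motion=[[6,0,0,-1.5,0],[6,0,0,-4,0],[6,0,0,-8,0],[6,0,0,-12,0],[6,-4,0,-13,0],[6,-7,0,-14,0],[6,-7,0,-14,0],[6,-7,0,-14,0],[6,-7,0,-14,0]])

```text
time: 26.35
tool_pos: [0.5173, 0.0263, 0.104]
tcp_rot: [3.004, -0.112, 0.865]
wrist_force: [-0.5, 0.2, 0.4]
width: 0.705
grip_force: 0.0
```

```bash
python3 - <<'E'
from h import *
s,M=tool();im,d,s=snap('wrist')
f=cv2.resize(im[0:160,200:440],None,fx=3.3,fy=3.3,interpolation=cv2.INTER_CUBIC);cv2.imwrite('pics/c6.png',f[...,::-1])
E
```

```text
t 26.35 q [ 0.0382 -0.2128  2.4561 -0.1572  0.3438  1.8163] p [0.5173 0.0263 0.104 ] F [-0.5447  0.2008  0.3682] w 0.7051629280960133 0.0
x [ 0.8444 -0.0648  0.5317] y [-0.0722 -0.9974 -0.007 ] z [ 0.5308 -0.0325 -0.8469]
```

View pics/c6.png

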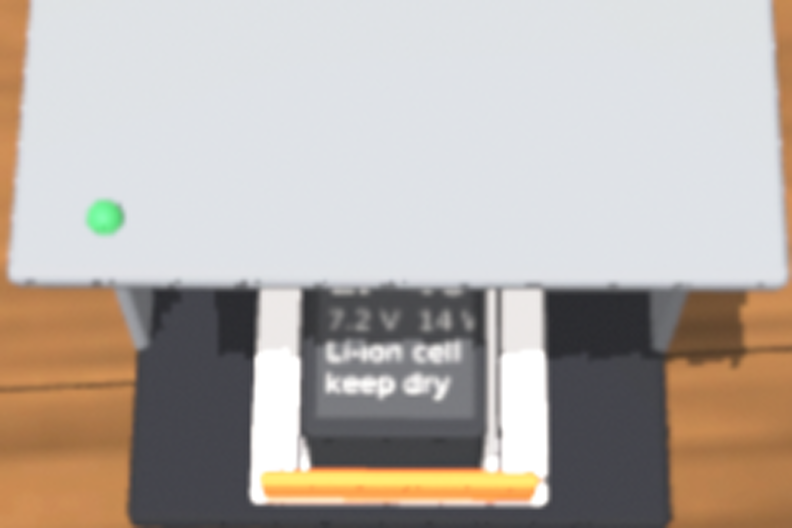

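The picture shows the battery down behind the orange lip under the hood, top front edge (303–487, 433), lip (263–540, 470); it looks flat, slightly left. Measure.

```bash
python3 - <<'E'
from h import *
n='wrist';c=lambda x,y:(200+x/3.3-.35,y/3.3-.35);f=np.array([.9968,-.0802,0]);l=np.array([.0802,.9968,0])
L=w(n,[c(263,470),c(540,475)],.019);T=w(n,[c(303,430),c(486,438)],.033);B=w(n,[c(311,467),c(483,470)],.02);S=w(n,[c(303,300),c(478,300)],.033);TE=w(n,[c(252,490),c(547,492)],.012);TF=w(n,[c(260,300),c(545,300)],.012)
o=L.mean(0)
for k,a in dict(lip=L,front_top=T,side=S,low=B,tray_near=TE,tray_far=TF).items():
    d=a[0]-a[1];print(k,a.mean(0).round(4),'yaw',np.degrees(np.arctan2(-d[0],d[1])).round(2),'len',np.linalg.norm(d).round(4),'fwd/lat mm',1000*((a.mean(0)-o)@f).round(4),1000*((a.mean(0)-o)@l).round(4))
vs,us=np.mgrid[88:132,292:348];P=w(n,np.c_[us.ravel(),vs.ravel()]);m=(P[:,2]>.028)&(P[:,2]<.04)
Q=P[m];A=np.c_[Q[:,:2]-Q[:,:2].mean(0),np.ones(len(Q))];k=np.linalg.lstsq(A,Q[:,2],rcond=None)[0];print(m.sum(),'slope',np.degrees(k[:2]),'z',k[2])
E
```

```text
lip [0.6391 0.0162 0.019 ] yaw -5.43 len 0.059 fwd/lat mm 0.0 0.0
front_top [0.6405 0.0175 0.033 ] yaw -7.06 len 0.0371 fwd/lat mm 1.3 1.4
side [0.6711 0.0161 0.033 ] yaw -4.36 len 0.0364 fwd/lat mm 31.9 2.5
low [0.6396 0.0171 0.02  ] yaw -5.39 len 0.0365 fwd/lat mm 0.4 0.9
tray_near [0.6383 0.0167 0.012 ] yaw -4.72 len 0.0643 fwd/lat mm -0.8 0.4
tray_far [0.685  0.0126 0.012 ] yaw -4.36 len 0.0645 fwd/lat mm 46.1 0.1
2464 slope [0.202  0.1573] z 0.03397365577598586
```

```bash
python3 - <<'E'
from h import *
n='wrist';f=np.array([.9968,-.0802,0]);l=np.array([.0802,.9968,0]);o=np.array([.6392,.0164,0])
im=np.load('wrist.npz')['im'].astype(float).mean(2);d=np.load('wrist.npz')['d']
def sub(r,a,b,rise):
    g=np.diff(cv2.GaussianBlur(im,(3,3),0)[r,a:b]);g=g if rise else -g;i=np.argmax(g)
    return a+i+.5,g[i]
rows=[]
for v in range(90,131,4):
    P=w(n,[(u,v) for u in range(270,370)]);m=(P[:,2]>.0285)&(P[:,2]<.04);u=np.arange(270,370)[m]
    le,ge=sub(v,280,302,False);re,gr=sub(v,335,356,True)
    E=w(n,[(le,v),(re,v)],.033);rows.append([v,u.min() if m.any() else 0,u.max() if m.any() else 0,le,re,(E[0]-o)@f*1e3,(E[0]-o)@l*1e3,(E[1]-o)@l*1e3,ge,gr])
print(np.array(rows).round(1))
P=[];
for v in range(86,132):
    q=w(n,[(u,v) for u in range(280,360)]);P.append(q[(q[:,2]>.0285)&(q[:,2]<.04)])
Q=np.vstack(P);a=(Q-o)@f*1e3;b=(Q-o)@l*1e3;R2=cv2.minAreaRect(np.c_[a,b].astype(np.float32));print(R2)
for k in range(0,36,4):
    s=(a>=k)&(a<k+4)
    if s.any():print(k,b[s].min().round(1),b[s].max().round(1),((b[s].min()+b[s].max())/2).round(1))
E
```

```text
[[ 90.  292.  347.  290.5 346.5  32.1  21.1 -17.3  62.6  56.3]
 [ 94.  292.  347.  290.5 346.5  29.1  21.1 -17.3  61.8  56.7]
 [ 98.  292.  347.  290.5 346.5  26.   21.  -17.2  60.9  56.6]
 [102.  292.  347.  290.5 346.5  22.9  20.9 -17.2  57.5  56. ]
 [106.  292.  347.  290.5 347.5  19.9  20.8 -17.9  52.9  49.2]
 [110.  292.  347.  290.5 347.5  16.9  20.8 -17.8  69.8  49. ]
 [114.  292.  347.  290.5 347.5  13.9  20.7 -17.8  71.1  48.4]
 [118.  292.  347.  290.5 347.5  10.9  20.6 -17.8  74.1  48.4]
 [122.  291.  347.  290.5 347.5   7.9  20.5 -17.8  72.1  48.3]
 [126.  291.  347.  290.5 347.5   5.   20.5 -17.7  69.1  47.8]
 [130.  291.  347.  290.5 347.5   2.   20.4 -17.7  69.8  49.3]]
((17.063024520874023, 1.3930931091308594), (33.10465621948242, 38.45132064819336), 0.6089484095573425)
0 -17.6 20.2 1.3
4 -17.4 20.3 1.4
8 -17.4 20.2 1.4
12 -17.4 19.7 1.1
16 -17.5 19.7 1.1
20 -17.6 19.8 1.1
24 -17.6 20.0 1.2
28 -17.6 20.0 1.2
32 -17.7 20.8 1.6
```

```bash
python3 -c "
from workcell import bot
print(bot.finish_job())"
```

```text
the job is handed in; nothing more can be done
None
```

The battery is loaded in the charger and released: under the hood, flat to about 0.2°, square to under 1°, its front face against the front lip (contacts pressed back), and about 1 mm left of centre. The bystanders were not touched, and the job was handed in at about 26 s.

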